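# Lock the indexing head with its index pin

## Task

Lock the indexing head: take the steel index pin out of its wooden stand, stand it in the guide hole of the head's cover and let go, so that it rests on the bushing hidden inside. Turn the black knob gently clockwise, seen from above, until the bushing's cross-hole comes under the pin and the pin drops in, and stop there. Let go of the knob and press the pin gently down until its head sits fully home on the cover; never strain the pin, and leave the things standing around alone.

Things in the scene. Friction and masses are not known exactly. Their poses are not given: they have to be found in the camera images.
- indexer: Indexing head, a fixed grey and aluminium square box, 156 x 156 mm, 82 mm high; origin at the centre of its underside, z up, its guide hole lies on its -x side. A loose steel bushing turns inside, out of sight, together with the black knob. Pin and head must not press on one another with more than 25 N at any time
- guide (a point): Centre of the mouth of the guide hole in the cover's upper face, 82 mm above the worktop, 52 mm from the knob axis; vertical round hole of 13.5 mm with a small chamfer, through the 26 mm thick cover
- knob (a point): Point on the axis of the round black knob (34 mm in diameter, 117 to 147 mm above the worktop, on a 16 mm stem), at half its height, where to grip it. It moves with the head but its axes do not turn with the knob. The knob turns the bushing against about 0.05 N m of friction; there are stops about 30 degrees past the aligned angle and 95 degrees short of it; turning back is possible
- bushing_face (a point): Point below the guide hole, in the plane of the hidden bushing's upper face, 52 mm above the worktop. The bushing is 16 mm thick; its only hole, 15 mm wide, 52 mm from the axis, starts 25 to 60 degrees short of this point (angle not measured) and comes here by turning the knob clockwise seen from above. With the pin in it, it has only about 3 degrees of play either way; turning on strains the pin
- seat_level (a point): Point below the guide hole, 32 mm above the worktop: top of a tight friction seat under the bushing. When the hole comes under the pin, the pin falls 20 mm by its own weight until its tip is about here, head top then at 120 mm
- home_level (a point): Point below the guide hole, 18 mm above the worktop: where the pin's tip is when it is pressed fully home, 14 mm below the seat level, against about 5 N. Then the head's underside meets the cover, the head's top is at 106 mm and the resistance rises sharply. The pin stays where it is pressed to
- pin: Steel index pin, 0.09 kg: shank 12 mm in diameter, 64 mm long, with a bevelled tip; above it a round grooved head 20 mm in diameter and 24 mm high; total 88 mm. Origin at the centre of its tip, z along the pin towards the head. It starts upright in the stand, tip 4 mm above the worktop, with 1.5 mm of play. Standing on the bushing, its tip is at 52 mm and its head's top at 140 mm
- pin_stand: Fixed light wooden block, 56 x 56 x 40 mm, with a 15 mm hole 36 mm deep in its middle in which the pin stands; origin at the centre of its underside
- vial_1: Bystander: brown glass vial with black cap, 25 mm wide, 60 mm high, stands behind the pin stand; origin at the centre of its underside
- petri_0: Bystander: flat round dish with lid, 73 mm wide, 15 mm high, lies in front of the indexing head; origin at the centre of its underside
- beaker_250: Bystander: glass beaker, 78 mm wide, 92 mm high, at the left; origin at the centre of its underside
- erlenmeyer: Bystander: conical flask with red stopper, 75 mm wide, 114 mm high, at the right rear; origin at the centre of its underside

How it is judged:
On the way, in this order (a step that is already met when the one before it is completed fails the run):
1. the pin stands released in the guide hole, its tip on the bushing (not yet dropped) (horizontal distance between pin and guide below 0.004 m and z of pin in the frame of indexer between 0.046 and 0.058 m and angle between pin's own z axis and vertical below 0.15 rad and contact force between each of the arm, the fingers and pin below 0.1 N), for 0.2 s.
2. the pin has dropped into the bushing's hole by its own weight, untouched by the robot (horizontal distance between pin and guide below 0.004 m and z of pin in the frame of indexer between 0.024 and 0.038 m and contact force between each of the fingers, the arm and pin below 0.1 N), for 0.1 s.
3. the pin is pressed fully home (horizontal distance between pin and guide below 0.004 m and z of pin in the frame of indexer below 0.0202 m), for 0.1 s.
At the end, for the whole second after the job is handed in: The pin stands upright (within 6 degrees) through guide hole and bushing, at rest, its head down on the cover to within 2 mm (tip lower than 20.2 mm above the worktop), its tip within 4 mm of the guide hole's axis (all of step 3 and angle between pin's own z axis and vertical below 0.1 rad and linear speed of pin below 0.01 m/s); the robot touches nothing.
It fails at once if pin and indexing head press on one another with more than 25 N (contact force between pin and indexer above 25 N).
It fails at once if a bystander is moved by more than 20 mm (distance of any of vial_1, petri_0, beaker_250, erlenmeyer from where it was at the start of the episode above 0.02 m).
It also fails if it takes over 69 s, if anything falls off the work surface, if the arm or the gripper's body presses on something with over 40 N, if the wrist force passes 120 N, or if a joint passes its speed limit or range.

## Robot

A 7-joint arm with a two-finger parallel gripper is mounted at the origin on a cart in front of the work surface, level with it; the furniture and walls round the work are solid. World frame = base frame: x ahead of the robot, y to its left, z up, the work surface at z = 0. Lengths are in m, angles in rad, forces in N, time in s.
With the tool pointing down it reaches from about 0.425 to 0.925 m from the base axis. Payload 6.8 kg.
Tool frame: the origin (TCP) lies at the very end of the fingers, on their centre line; the grasp point (between the pads) lies 19 mm behind it; z points along the fingers, x is the direction in which the jaws open and shut, and the axes are right-handed (so a half turn about z gives the same grasp; the last joint's range is limited). The gripper opens to 85 mm and grips with 20 to 120 N. Pads are 22 mm wide; open, the fingers measure 114 mm over their backs; the gripper's body (76 mm by 85 mm) begins 54 mm behind the grasp point. The pads swing forward as they close: fully open they stand 13 mm farther back than shut.
Start: joints at [-1.303, 0.477, 0.022, 1.555, -0.011, 1.109, -0.083], TCP at [0.248, 0.628, 0.231] pointing down, gripper open.
Joint ranges: [-2.96, 2.96], [-0.34, 2.1], [-1.41, 1.46], [0.24, 2.44], [-1.37, 4.51], [0.17, 1.92], [-2.96, 2.96]. Speed limits (rad/s): [2.39, 2.39, 3.14, 3.14, 3.14, 3.14, 3.14].

## Interface

Orientations are given as a unit quaternion [w, x, y, z].
In Python, from station import get_obs, read_camera, calibration, hand_in, recognise, outline_of, place_of gives the robot as it stands.
- The arm moves only by the tool move_arm, never from a script. Its argument "steps" is a list of rows, each an object with "fingers": the finger opening in mm, from 0 to 85.4; "translation": the shift along the world's x, y, z in mm, a list of three; "turn": the turn about the world's z in rad. In form: [{"fingers": fingers, "translation": [dx, dy, dz], "turn": turn}, ...]. A call has 1 to 10 rows; each row shifts and turns the commanded pose from where the row before left it; what a row does not reach is not made up. A row lasts 1/8 s, in which the tool goes at most 62.5 mm and 10.7 degrees, less where a joint would pass 70% of its speed; a pose out of reach is approached as far as the arm can. A call with a gripper value outside its range is refused whole. The fingers move at their own pace and stop on an object; "newtons" is the grip in N (left out, the last holds). Time passes only in rows, so rows that do not move let the fingers close. It gives the time, the measured TCP pose, the force and the opening at its end, in the units of the state.
- get_obs(): the state, without advancing time (a new reading comes with each control period).
- read_camera(name): name is "scene" or "top" or "wrist"; returns the picture (480x640x3 uint8, blue, green, red); there is no depth.
- calibration(name): a dict with "camera_matrix" (3x3 intrinsics, pixels), "rvec" (rotation vector, rad) and "tvec" (3), from world to camera coordinates, as OpenCV has them. Camera axes: x right, y down, z forward; pixel columns grow to the right and rows downward; lengths in m; the calibration is good to about 2 mm. The wrist camera is an equidistant fisheye: a pixel r from the principal point sees the ray r / f radians off the axis. A picture is of the moment at which its call begins: read the wrist's pose just before it. calibration takes no time and is no camera call; for the wrist camera it gives the pose at the moment of the call.
- hand_in(): hands the job in, once; it reports no verdict.
Trained networks look in the newest picture that a camera, given by its name, has taken for a name from the list of things; names that differ only in an ending like _2 or _b are one class to them, and where a whole thing is asked for, a point or a joint stands for the part that bears it (a point fixed in the world has none). Each returns a list of dicts, best first, with "conf" (0 to 1); they miss things now and then, are a little off and sometimes report something else, mostly with a low value. They report only what shows in the picture. A call takes as long as a camera call.
- recognise(camera, name): "xy" ([column, row] in pixels, amid what is visible of it).
- outline_of(camera, name): "mask" (480x640 bool, what is visible of it) and "xy" ([column, row] in pixels, amid what is visible of it).
- place_of(camera, name): "xy" ([column, row] in pixels: a listed point, or the origin of a listed thing).
The state is a dict: "t": time; "q": joint angles; "joint_vel": joint speeds; "joint_torque": joint torques, N m; "eef_pos": TCP position; "tool_rot": TCP orientation; "contact_force": force on the tool from outside, world axes, zero at the start; "torque": the same for the moment, N m; "gripper_width": opening from 0.0 (shut) to 1.0 (fully open).
Only numpy, scipy, OpenCV 4.12 (cv2) and the standard library are available. Lean on these libraries where they do the work, as an engineer would, in place of code of your own. Each camera call takes 0.05 s, during which the arm holds its last target.

## Working session

There is one attempt and no reset: what is moved stays moved. The work goes in short steps, Python scripts to look and compute and a tool call to move; the robot and the scene stay as the last step left them, time stands still between calls to the robot, and variables do not carry over. Pictures are saved under pics/ and viewed, and the job is handed in when it is done.

Besides the shell and the picture viewer there is one more tool, called after "Call:" as a command line: name --argument value ..., lists and objects as JSON in quotes. move_arm: Moves the arm, as the interface text tells. Its arguments: {"type":"object","properties":{"steps":{"type":"array"},"newtons":{"type":"number"}},"required":["steps"]}

```bash
mkdir -p pics; ls; cat > h.py <<'E'
import numpy as np, cv2
from station import *
def ray(cam,xy,cal=None):
    c=cal or calibration(cam);K=np.array(c["camera_matrix"]);R=cv2.Rodrigues(np.array(c["rvec"],float))[0];t=np.array(c["tvec"],float).ravel()
    if cam=="wrist":
        a=(xy[0]-K[0,2])/K[0,0];b=(xy[1]-K[1,2])/K[1,1];r=np.hypot(a,b)
        d=np.array([np.sin(r)*a/r,np.sin(r)*b/r,np.cos(r)]) if r>1e-9 else np.array([0,0,1.])
    else: d=np.linalg.solve(K,np.array([xy[0],xy[1],1.]))
    return -R.T@t,R.T@d
def at(cam,xy,z,cal=None):
    o,d=ray(cam,xy,cal);return o+d*(z-o[2])/d[2]
E
python3 - <<'E'
from h import *
o=get_obs();print(o)
for c in("scene","top"):
    cv2.imwrite(f"pics/{c}0.png",read_camera(c))
    for n,z in(("guide",.082),("knob",.132),("pin",.004),("pin_stand",0),("indexer",0)):
        for r in place_of(c,n)[:2]: print(c,n,r["conf"],np.round(r["xy"],1),np.round(at(c,r["xy"],z),4))
E
```

```text
pics
{'t': 0.0, 'q': array([-1.30312107,  0.47777607,  0.02234517,  1.55644967, -0.01147634,
        1.10926435, -0.08312297]), 'joint_vel': array([ 1.63388389e-03, -1.10577727e-03, -8.73730194e-04, -1.66972089e-03,
       -1.34318000e-04, -6.26645927e-04, -3.27653335e-05]), 'joint_torque': array([ 1.58323005e-04, -5.96449220e+01,  1.60827778e+00, -2.81201130e+01,
        1.25066412e-02,  9.18955629e-03,  1.60478385e-05]), 'eef_pos': array([0.247531  , 0.62735402, 0.23034267]), 'tool_rot': array([ 5.59475171e-04,  8.26737160e-01,  5.62587670e-01, -6.85172503e-04]), 'contact_force': array([-0.2594092 , -0.08681971, -0.02181277]), 'torque': array([-0.04502872, -0.02548343, -0.01154166]), 'gripper_width': 1.0040987921434477}
scene guide 0.96 [347.2 273.6] [ 0.5063 -0.1409  0.082 ]
scene guide 0.4 [373.4 252.5] [ 0.6166 -0.1034  0.082 ]
scene knob 0.71 [374.3 250.4] [ 0.5757 -0.1539  0.132 ]
scene pin 0.49 [310.6 236.8] [0.5872 0.1497 0.004 ]
scene pin_stand 0.81 [311.3 238.1] [0.5885 0.1479 0.    ]
scene indexer 0.76 [365.6 297.4] [ 0.5539 -0.1594 -0.    ]
top guide 0.73 [380.5 247.2] [ 0.5183 -0.1427  0.082 ]
top knob 0.63 [387.6 221.8] [ 0.5679 -0.1548  0.132 ]
top pin 0.62 [251.3 221.6] [0.5961 0.157  0.004 ]
top pin 0.61 [380.8 248.3] [ 0.5246 -0.1519  0.004 ]
top pin_stand 0.73 [248.7 222.6] [0.5945 0.1638 0.    ]
top indexer 0.45 [376.3 252.9] [ 0.5143 -0.1411  0.    ]
```

View pics/scene0.png

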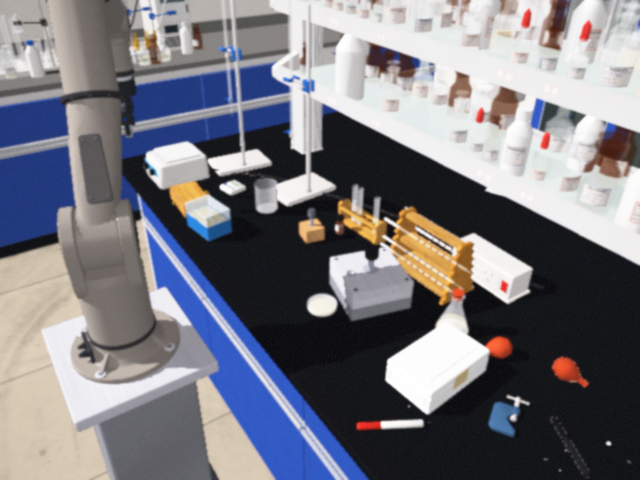

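View pics/top0.png

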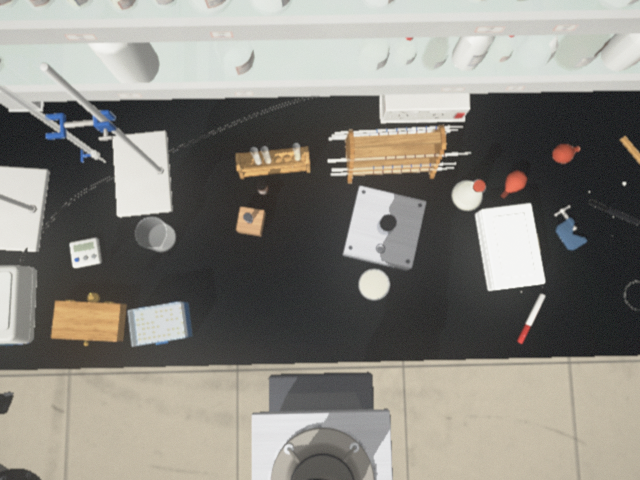

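The scene view shows the stand near (311,232) and the indexer near (370,280). In the top view the pin head is at (248,217), the guide at (380,248) and the knob at (388,222). Next I move to hover over the pin.

Call:
move_arm --steps '[{"fingers": 85,"translation": [34,-47,-2],"turn": 0.0136},{"fingers": 85,"translation": [34,-47,-2],"turn": 0.0136},{"fingers": 85,"translation": [34,-47,-2],"turn": 0.0136},{"fingers": 85,"translation": [34,-47,-2],"turn": 0.0136},{"fingers": 85,"translation": [34,-47,-2],"turn": 0.0136},{"fingers": 85,"translation": [34,-47,-2],"turn": 0.0136},{"fingers": 70,"translation": [34,-47,-2],"turn": 0.0136},{"fingers": 60,"translation": [34,-47,-2],"turn": 0.0136},{"fingers": 60,"translation": [34,-47,-2],"turn": 0.0136},{"fingers": 60,"translation": [34,-47,-2],"turn": 0.0136}]'

```text
t: 1.85
eef_pos: [0.5888, 0.1564, 0.2116]
tool_rot: [0.0, 0.786, 0.618, 0.0]
contact_force: [0.3, 0.9, -0.4]
gripper_width: 0.701
```

Call:
move_arm --steps '[{"fingers": 60,"translation": [0,0,0],"turn": 0},{"fingers": 60,"translation": [0,0,0],"turn": 0}]'

```text
t: 2.1
eef_pos: [0.5875, 0.1585, 0.2112]
tool_rot: [-0.0, 0.787, 0.617, -0.0]
contact_force: [-0.6, 0.7, -0.3]
gripper_width: 0.703
```

```bash
python3 - <<'E'
from h import *
o=get_obs();print(o["t"],o["eef_pos"],o["tool_rot"],o["contact_force"])
cv2.imwrite("pics/w1.png",read_camera("wrist"))
cal=calibration("wrist");print(cal)
for n,z in(("pin",.004),("pin_stand",0),("pin_stand",0.04),("vial_1",0)):
    for r in place_of("wrist",n)[:2]: print(n,r["conf"],np.round(r["xy"],1),np.round(at("wrist",r["xy"],z,cal),4))
m=outline_of("wrist","pin")
for r in m[:2]: 
    ys,xs=np.nonzero(r["mask"]);print(r["conf"],r["xy"],xs.min(),xs.max(),ys.min(),ys.max())
E
```

```text
2.1 [0.58745541 0.15847668 0.21121143] [-3.82066391e-04  7.86634705e-01  6.17418573e-01 -1.04629379e-05] [-0.58729092  0.6657579  -0.27627947]
{'camera_matrix': array([[371.64829954,   0.        , 315.63702647],
       [  0.        , 371.64829954, 242.61139503],
       [  0.        ,   0.        ,   1.        ]]), 'rvec': array([-2.28732172, -1.79701406, -0.25526785]), 'tvec': array([-0.29320246, -0.54224656,  0.21114213])}
pin 0.67 [314.1 217.9] [0.5924 0.1559 0.004 ]
pin_stand 0.69 [314.6 218.4] [0.5938 0.1561 0.    ]
pin_stand 0.69 [314.6 218.4] [0.5853 0.1583 0.04  ]
vial_1 0.86 [309.2 302.7] [0.6801 0.1291 0.    ]
0.6 [313.6, 238.2] 302 329 221 257
```

View pics/w1.png

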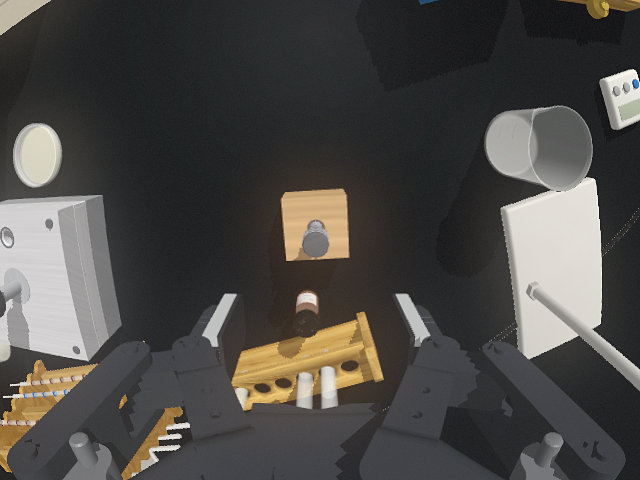

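The wrist view shows the pin head top at about (315,245), the vial at (308,312), and the finger tips at (228,300) and (405,300). I'll refine the pin position from the head.

```bash
python3 - <<'E'
from h import *
cal=calibration("wrist")
print(at("wrist",(315.5,245),.092,cal),at("wrist",(315.5,226),.068,cal))
o=get_obs();p=o["eef_pos"]
# project tcp
from station import *
c=cal;R=cv2.Rodrigues(c["rvec"])[0]
print("cam pos",-R.T@c["tvec"],"axis",R[2])
im=cv2.imread("pics/w1.png");cv2.imwrite("pics/w1c.png",cv2.resize(im[180:330,250:400],None,fx=4,fy=4))
E
```

```text
[0.59404388 0.15669057 0.092     ] [0.58573775 0.1586949  0.068     ]
cam pos [0.51836194 0.1752978  0.35391102] axis [ 0.27105462 -0.06627819 -0.96027943]
```

View pics/w1c.png

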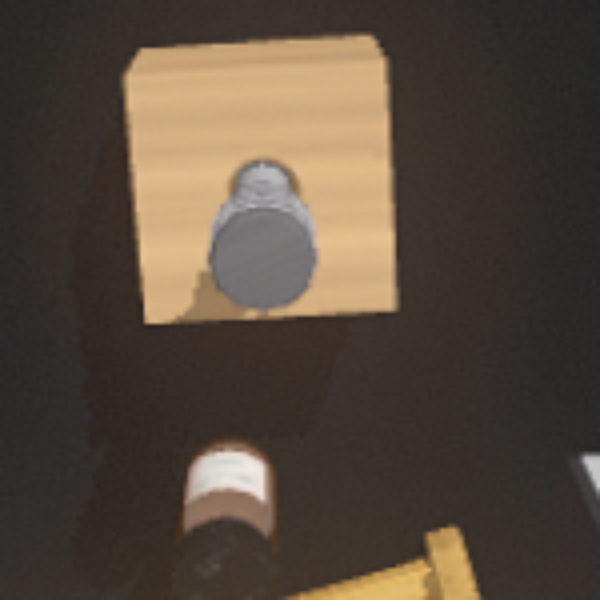

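Call:
move_arm --steps '[{"fingers": 60,"translation": [6,-2,-30],"turn": 0},{"fingers": 60,"translation": [0,0,-40],"turn": 0},{"fingers": 60,"translation": [0,0,-40],"turn": 0},{"fingers": 60,"translation": [0,0,-25],"turn": 0},{"fingers": 60,"translation": [0,0,-15],"turn": 0},{"fingers": 60,"translation": [0,0,0],"turn": 0}]' --newtons 40

```text
t: 3.15
eef_pos: [0.5932, 0.1561, 0.0607]
tool_rot: [-0.0, 0.786, 0.618, -0.001]
contact_force: [0.1, -0.0, -0.1]
gripper_width: 0.699
```

```bash
python3 - <<'E'
from h import *
o=get_obs();print(o["t"],o["eef_pos"],o["tool_rot"],o["contact_force"])
cv2.imwrite("pics/w2.png",read_camera("wrist"))
E
```

```text
3.15 [0.59320316 0.1560998  0.06069205] [-2.55433301e-04  7.86468185e-01  6.17630368e-01 -6.76524738e-04] [ 0.06345447 -0.02163025 -0.0606993 ]
```

View pics/w2.png

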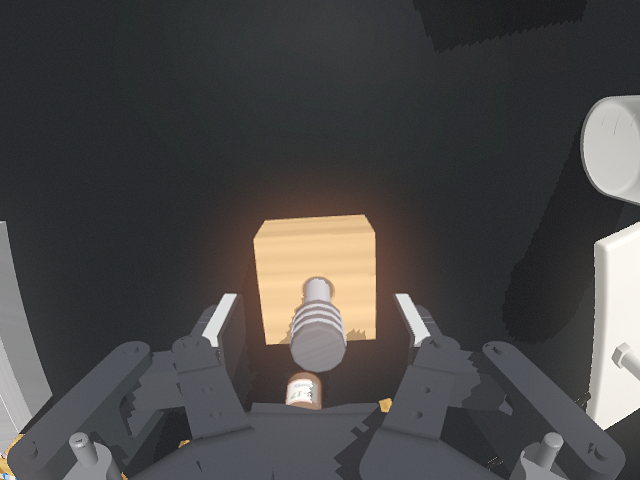

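The pin head at (318,345) sits midway between the pads, so I'm closing.

Call:
move_arm --steps '[{"fingers": 35,"translation": [0,0,0],"turn": 0},{"fingers": 15,"translation": [0,0,0],"turn": 0},{"fingers": 12,"translation": [0,0,0],"turn": 0},{"fingers": 12,"translation": [0,0,0],"turn": 0},{"fingers": 12,"translation": [0,0,0],"turn": 0},{"fingers": 12,"translation": [0,0,0],"turn": 0}]' --newtons 40

```text
t: 3.95
eef_pos: [0.5946, 0.1561, 0.0623]
tool_rot: [0.0, 0.787, 0.617, 0.001]
contact_force: [-1.2, 0.4, 6.4]
gripper_width: 0.218
```

```bash
python3 - <<'E'
from h import *
o=get_obs();print(o["t"],o["eef_pos"],o["contact_force"],o["gripper_width"]*85.4)
cv2.imwrite("pics/w3.png",read_camera("wrist")[200:440,160:480])
E
```

```text
3.95 [0.59459088 0.15612678 0.06231534] [-1.2001801   0.42651435  6.35595122] 18.60863746388966
```

View pics/w3.png

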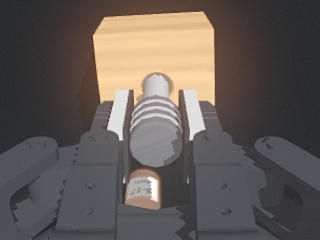

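Call:
move_arm --steps '[{"fingers": 12,"translation": [0,0,15],"turn": 0},{"fingers": 12,"translation": [0,0,30],"turn": 0},{"fingers": 12,"translation": [0,0,35],"turn": 0},{"fingers": 12,"translation": [0,0,30],"turn": 0},{"fingers": 12,"translation": [-20,-30,0],"turn": 0},{"fingers": 12,"translation": [-30,-45,0],"turn": 0},{"fingers": 12,"translation": [-30,-45,0],"turn": 0},{"fingers": 12,"translation": [-10,-45,0],"turn": 0},{"fingers": 12,"translation": [0,-45,0],"turn": 0},{"fingers": 12,"translation": [0,-20,0],"turn": 0}]'

```text
t: 5.25
eef_pos: [0.503, -0.0771, 0.1721]
tool_rot: [0.0, 0.788, 0.616, -0.0]
contact_force: [-0.3, 0.8, -0.9]
gripper_width: 0.22
```

```bash
python3 - <<'E'
from h import *
o=get_obs();print(o["t"],o["eef_pos"],o["contact_force"],o["gripper_width"]*85.4)
cv2.imwrite("pics/w4.png",read_camera("wrist"))
cal=calibration("wrist")
for n,z in(("guide",.082),("knob",.132),("indexer",0)):
    for r in place_of("wrist",n)[:2]: print(n,r["conf"],np.round(r["xy"],1),np.round(at("wrist",r["xy"],z,cal),4))
E
```

```text
5.25 [ 0.5029816  -0.0771315   0.17211671] [-0.30262904  0.82448037 -0.89366189] 18.750523348694397
guide 0.93 [229.1 287.6] [ 0.5168 -0.1453  0.082 ]
indexer 0.73 [252.3 305.4] [ 0.5685 -0.1585  0.    ]
```

View pics/w4.png

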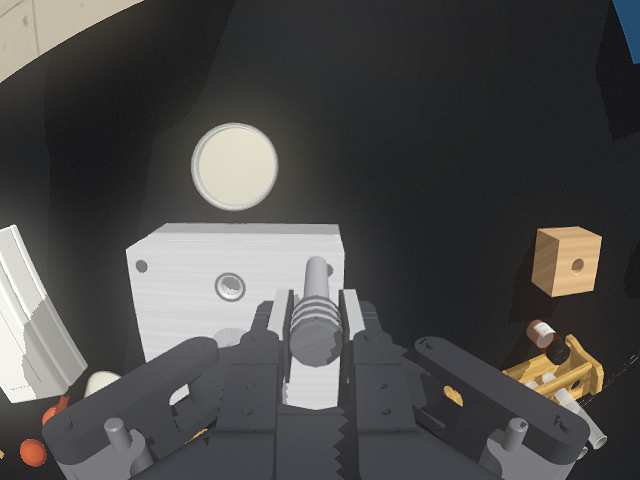

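Call:
move_arm --steps '[{"fingers": 12,"translation": [4,-20,0],"turn": 0},{"fingers": 12,"translation": [6,-25,0],"turn": 0},{"fingers": 12,"translation": [4,-20,-5],"turn": 0},{"fingers": 12,"translation": [0,-3,-10],"turn": 0},{"fingers": 12,"translation": [0,0,-5],"turn": 0},{"fingers": 12,"translation": [0,0,0],"turn": 0}]'

```text
t: 6.2
eef_pos: [0.5173, -0.1405, 0.1506]
tool_rot: [-0.001, 0.786, 0.618, -0.0]
contact_force: [0.3, -0.0, -1.3]
gripper_width: 0.221
```

```bash
python3 - <<'E'
from h import *
o=get_obs();print(o["t"],o["eef_pos"],o["contact_force"],o["tool_rot"])
im=read_camera("wrist")
cv2.imwrite("pics/w5.png",im);cv2.imwrite("pics/w5c.png",cv2.resize(im[210:350,240:400],None,fx=5,fy=4.28571*1,interpolation=cv2.INTER_CUBIC))
cal=calibration("wrist")
for n,z in(("guide",.082),("pin",o["eef_pos"][2]-.0583)):
    for r in place_of("wrist",n)[:2]: print(n,r["conf"],np.round(r["xy"],1),np.round(at("wrist",r["xy"],z,cal),4))
cv2.imwrite("pics/s5.png",cv2.resize(read_camera("scene")[200:330,290:440],None,fx=4,fy=4,interpolation=cv2.INTER_CUBIC))
for n in ("guide","pin"):
    for r in place_of("scene",n)[:2]: print(n,r["conf"],np.round(r["xy"],1))
E
```

```text
6.2 [ 0.51728125 -0.14046499  0.15062556] [ 0.25570029 -0.04803082 -1.27993864] [-8.06360419e-04  7.86009281e-01  6.18214055e-01 -3.76357636e-04]
guide 0.61 [312.9 259.7] [ 0.5184 -0.1433  0.082 ]
pin 0.64 [314.4 262.6] [ 0.5169 -0.142   0.0923]
guide 0.84 [346.7 274.3]
guide 0.67 [349.  281.6]
pin 0.6 [348.8 269.6]
```

View pics/w5c.png

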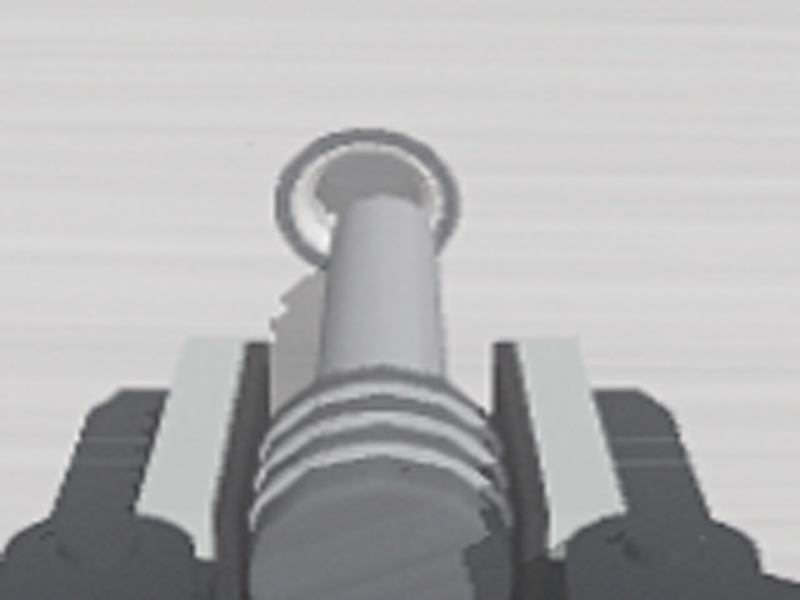

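View pics/s5.png

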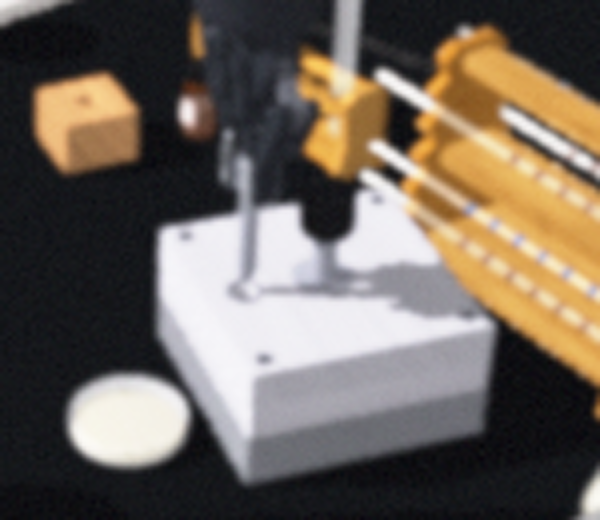

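```bash
python3 - <<'E'
from h import *
cal=calibration("wrist")
print(at("wrist",(313.4,257.2),.082,cal),at("wrist",(317.8,263.6),.0923,cal))
# draw model projections on crop for check
K=cal["camera_matrix"];R=cv2.Rodrigues(cal["rvec"])[0]
def pr(P):
    X=(R@np.asarray(P,float).T).T+cal["tvec"]
    r=np.hypot(X[:,0],X[:,1]);th=np.arctan2(r,X[:,2])
    return np.c_[K[0,0]*th*X[:,0]/r+K[0,2],K[1,1]*th*X[:,1]/r+K[1,2]]
im=cv2.resize(cv2.imread("pics/w5.png")[210:350,240:400],None,fx=5,fy=4.28571,interpolation=cv2.INTER_CUBIC)
a=np.linspace(0,2*np.pi,60)
def circ(c,rad,z,col):
    p=(pr(np.c_[c[0]+rad*np.cos(a),c[1]+rad*np.sin(a),0*a+z])-[240,210])*[5,4.28571]
    cv2.polylines(im,[p.astype(int).reshape(-1,1,2)],True,col,1)
g=at("wrist",(313.4,257.2),.082,cal)
circ(g,.00675,.082,(0,0,255));circ(g,.011,.082,(0,0,255))
t=at("wrist",(317.8,263.6),.0923,cal)
circ(t,.006,.094,(255,0,0));circ(t,.0047,.0923,(255,0,0));circ(t,.010,.1563,(0,255,0));circ(t,.010,.1803,(0,255,0));circ(t,.006,.1563,(0,255,0))
cv2.imwrite("pics/w5d.png",im)
E
```

```text
[ 0.51750438 -0.14384331  0.082     ] [ 0.51855051 -0.14142735  0.0923    ]
```

View pics/w5d.png

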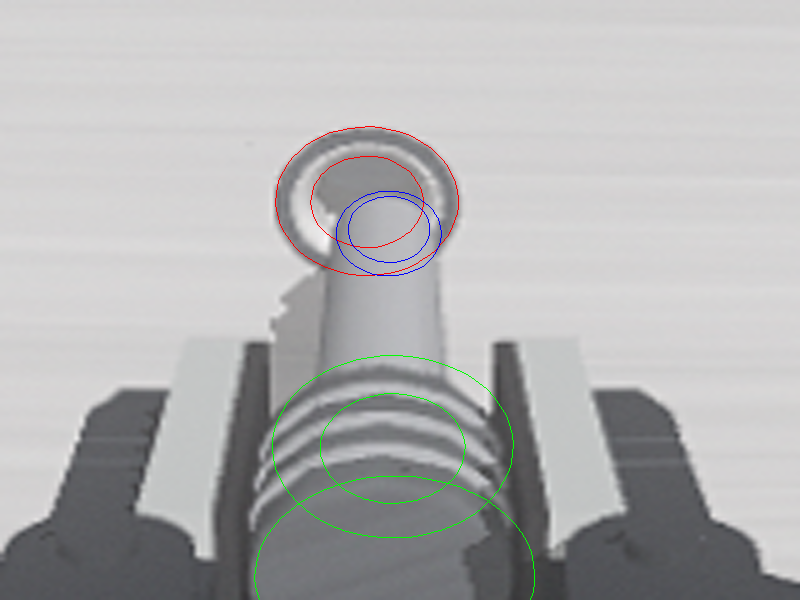

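Call:
move_arm --steps '[{"fingers": 12,"translation": [-1,-2.4,0],"turn": 0},{"fingers": 12,"translation": [0,0,-6],"turn": 0},{"fingers": 12,"translation": [0,0,0],"turn": 0}]'

```text
t: 6.88
eef_pos: [0.5162, -0.1444, 0.1447]
tool_rot: [-0.0, 0.787, 0.617, -0.0]
contact_force: [0.0, 0.9, -0.2]
gripper_width: 0.22
```

```bash
cat >> h.py <<'E'
def prw(P,cal):
    K=cal["camera_matrix"];R=cv2.Rodrigues(cal["rvec"])[0]
    X=(R@np.asarray(P,float).T).T+cal["tvec"]
    r=np.hypot(X[:,0],X[:,1]);th=np.arctan2(r,X[:,2])
    return np.c_[K[0,0]*th*X[:,0]/r+K[0,2],K[1,1]*th*X[:,1]/r+K[1,2]]
def crop(im0,cal,circs,name,x0=240,y0=210,w=160,h=120,s=5):
    im=cv2.resize(im0[y0:y0+h,x0:x0+w],None,fx=s,fy=s,interpolation=cv2.INTER_CUBIC)
    a=np.linspace(0,2*np.pi,60)
    for c,rad,z,col in circs:
        p=(prw(np.c_[c[0]+rad*np.cos(a),c[1]+rad*np.sin(a),0*a+z],cal)-[x0,y0])*s
        cv2.polylines(im,[p.astype(int).reshape(-1,1,2)],True,col,1)
    cv2.imwrite(name,im)
E
python3 - <<'E'
from h import *
o=get_obs();print(o["t"],o["eef_pos"],o["contact_force"])
im=read_camera("wrist");cal=calibration("wrist");g=(.5175,-.1438);z=o["eef_pos"][2]-.0583
print(z)
crop(im,cal,[(g,.011,.082,(0,0,255)),(g,.006,z+.0015,(255,0,0)),(g,.0047,z,(255,0,0))],"pics/w6.png")
E
```

```text
6.875 [ 0.51624578 -0.14443447  0.14470639] [ 0.04348281  0.86585704 -0.22955439]
0.08640639435951733
```

View pics/w6.png

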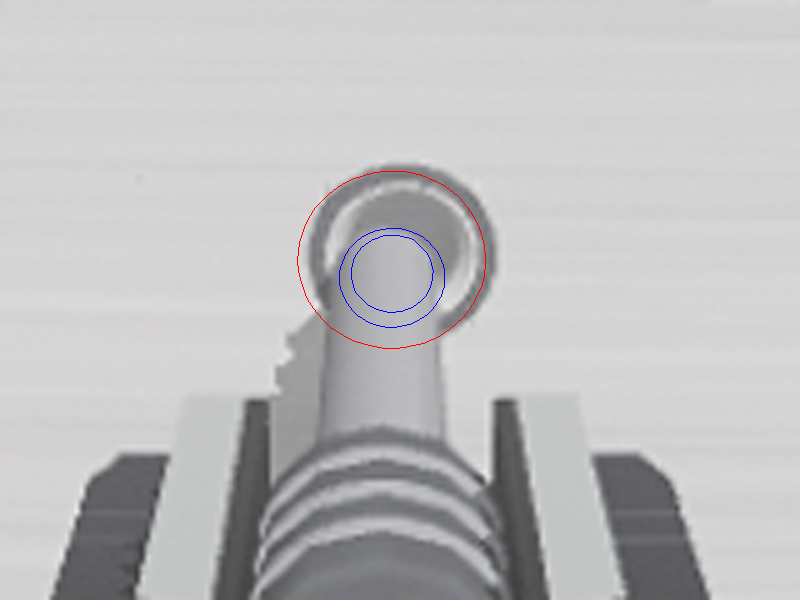

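```bash
python3 - <<'E'
from h import *
o=get_obs();print(o["t"],o["eef_pos"])
im=read_camera("wrist");cal=calibration("wrist")
g=at("wrist",(320.4,260),.082,cal);t=at("wrist",(317.8,263.6),.0864,cal);print(g,t)
crop(im,cal,[(g,.011,.082,(0,0,255)),(t,.006,.0879,(255,0,0)),(t,.0047,.0864,(255,0,0))],"pics/w7.png")
E
```

```text
6.925 [ 0.51645278 -0.14446526  0.1449263 ]
[ 0.51668003 -0.14235423  0.082     ] [ 0.51697388 -0.1440116   0.0864    ]
```

View pics/w7.png

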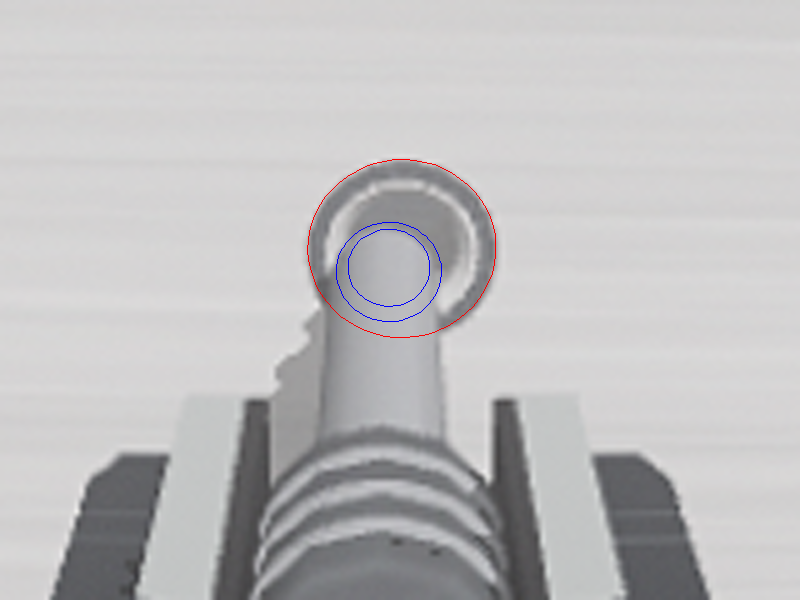

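Call:
move_arm --steps '[{"fingers": 12,"translation": [-0.3,1.6,0],"turn": 0},{"fingers": 12,"translation": [0,0,0],"turn": 0},{"fingers": 12,"translation": [0,0,0],"turn": 0}]'

```text
t: 7.35
eef_pos: [0.5165, -0.1429, 0.1454]
tool_rot: [0.0, 0.787, 0.617, 0.0]
contact_force: [0.8, -0.3, -0.8]
gripper_width: 0.218
```

```bash
python3 - <<'E'
from h import *
o=get_obs();print(o["t"],o["eef_pos"],o["contact_force"])
im=read_camera("wrist");cal=calibration("wrist")
g=(.51668,-.14235);t=at("wrist",(317.8,263.6),o["eef_pos"][2]-.0583,cal);print(g,t)
crop(im,cal,[(g,.011,.082,(0,0,255)),(t,.006,.0879,(255,0,0)),(t,.0047,.0864,(255,0,0))],"pics/w8.png")
E
```

```text
7.35 [ 0.51649631 -0.14286473  0.14536625] [ 0.83878859 -0.28333562 -0.78587051]
(0.51668, -0.14235) [ 0.51675222 -0.14238543  0.08706625]
```

View pics/w8.png

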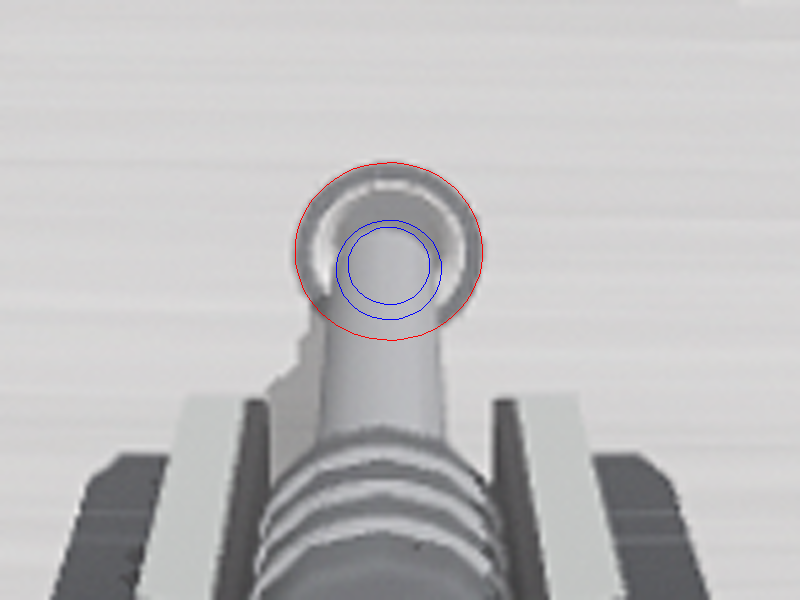

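The tip now lies on the hole axis in this image. I'll lower slowly and watch the force.

Call:
move_arm --steps '[{"fingers": 12,"translation": [0,0,-2],"turn": 0},{"fingers": 12,"translation": [0,0,-2],"turn": 0},{"fingers": 12,"translation": [0,0,-2],"turn": 0},{"fingers": 12,"translation": [0,0,0],"turn": 0}]'

```text
t: 7.9
eef_pos: [0.5163, -0.1428, 0.1391]
tool_rot: [-0.0, 0.787, 0.617, -0.0]
contact_force: [-0.1, 0.2, -0.5]
gripper_width: 0.219
```

Call:
move_arm --steps '[{"fingers": 12,"translation": [0,0,-2],"turn": 0},{"fingers": 12,"translation": [0,0,-2],"turn": 0},{"fingers": 12,"translation": [0,0,0],"turn": 0}]'

```text
t: 8.28
eef_pos: [0.5163, -0.1429, 0.1351]
tool_rot: [-0.0, 0.787, 0.617, -0.0]
contact_force: [-0.2, -0.7, -0.5]
gripper_width: 0.218
```

Call:
move_arm --steps '[{"fingers": 12,"translation": [0,0,-3],"turn": 0},{"fingers": 12,"translation": [0,0,-3],"turn": 0},{"fingers": 12,"translation": [0,0,-3],"turn": 0},{"fingers": 12,"translation": [0,0,0],"turn": 0}]'

```text
t: 8.78
eef_pos: [0.5162, -0.1429, 0.126]
tool_rot: [-0.0, 0.787, 0.617, -0.0]
contact_force: [-0.7, 0.8, -0.2]
gripper_width: 0.22
```

Call:
move_arm --steps '[{"fingers": 12,"translation": [0,0,-4],"turn": 0},{"fingers": 12,"translation": [0,0,-4],"turn": 0},{"fingers": 12,"translation": [0,0,-3],"turn": 0},{"fingers": 12,"translation": [0,0,0],"turn": 0}]'

```text
t: 9.28
eef_pos: [0.5162, -0.1429, 0.115]
tool_rot: [-0.0, 0.787, 0.617, -0.0]
contact_force: [-0.4, -0.0, -1.3]
gripper_width: 0.215
```

Call:
move_arm --steps '[{"fingers": 12,"translation": [0,0,-2],"turn": 0},{"fingers": 12,"translation": [0,0,-1],"turn": 0},{"fingers": 12,"translation": [0,0,0],"turn": 0}]'

```text
t: 9.65
eef_pos: [0.5164, -0.1429, 0.1123]
tool_rot: [-0.0, 0.787, 0.617, -0.0]
contact_force: [-0.5, -0.1, -1.3]
gripper_width: 0.222
```

Call:
move_arm --steps '[{"fingers": 12,"translation": [0,0,-1],"turn": 0},{"fingers": 12,"translation": [0,0,0],"turn": 0}]'

```text
t: 9.9
eef_pos: [0.5164, -0.1429, 0.1113]
tool_rot: [-0.0, 0.787, 0.617, -0.0]
contact_force: [0.3, -0.2, -0.2]
gripper_width: 0.219
```

Call:
move_arm --steps '[{"fingers": 12,"translation": [0,0,-0.7],"turn": 0},{"fingers": 12,"translation": [0,0,0],"turn": 0}]'

```text
t: 10.15
eef_pos: [0.5164, -0.1429, 0.1106]
tool_rot: [-0.0, 0.787, 0.617, -0.0]
contact_force: [-0.1, -0.5, -1.1]
gripper_width: 0.223
```

Call:
move_arm --steps '[{"fingers": 24,"translation": [0,0,0],"turn": 0},{"fingers": 40,"translation": [0,0,0],"turn": 0},{"fingers": 40,"translation": [0,0,0],"turn": 0},{"fingers": 40,"translation": [0,0,0],"turn": 0}]'

```text
t: 10.65
eef_pos: [0.5164, -0.1429, 0.1106]
tool_rot: [0.0, 0.787, 0.617, 0.0]
contact_force: [-0.6, 0.1, -0.7]
gripper_width: 0.468
```

```bash
python3 - <<'E'
from h import *
o=get_obs();print(o["t"],o["eef_pos"],o["contact_force"],o["gripper_width"]*85.4)
im=read_camera("wrist");cal=calibration("wrist");g=(.51668,-.14235)
crop(im,cal,[(g,.010,.140,(0,0,255)),(g,.010,.120,(255,0,0))],"pics/w9.png",180,230,280,210,2)
cv2.imwrite("pics/s9.png",cv2.resize(read_camera("scene")[200:330,290:440],None,fx=4,fy=4,interpolation=cv2.INTER_CUBIC))
E
```

```text
10.65 [ 0.51642972 -0.14290878  0.1106341 ] [-0.56246435  0.11135795 -0.65521704] 40.003178859621556
```

View pics/w9.png

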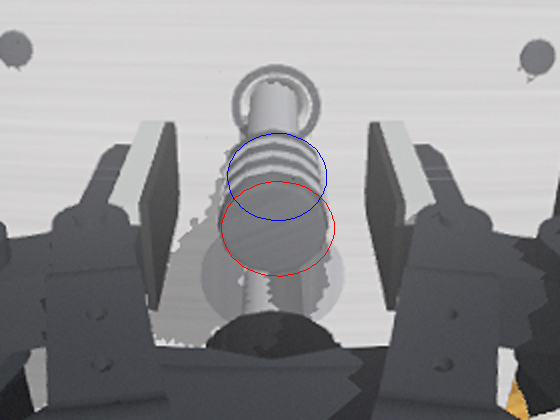

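View pics/s9.png

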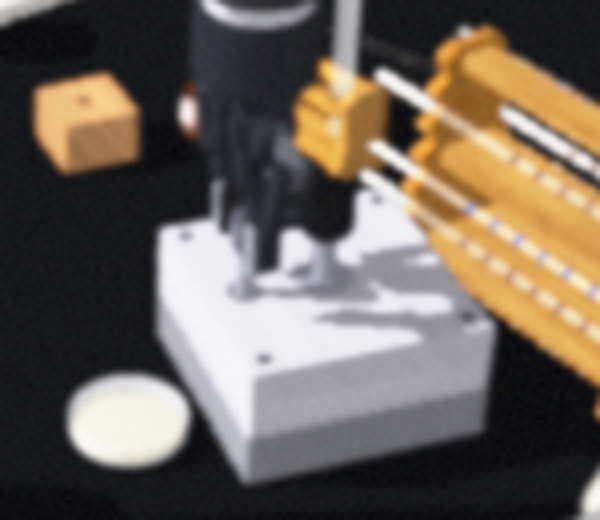

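The wrist view shows the head top matching the 140 mm circle, with the pin standing free on the bushing and the pads clear. Next is the knob.

Call:
move_arm --steps '[{"fingers": 50,"translation": [0,0,15],"turn": 0},{"fingers": 50,"translation": [0,0,25],"turn": 0},{"fingers": 50,"translation": [0,0,35],"turn": 0.05},{"fingers": 50,"translation": [15,-4,0],"turn": 0.1},{"fingers": 50,"translation": [20,-5,0],"turn": 0.1},{"fingers": 50,"translation": [16,-3,0],"turn": 0.1},{"fingers": 50,"translation": [0,0,0],"turn": 0.05},{"fingers": 50,"translation": [0,0,0],"turn": 0}]'

```text
t: 11.75
eef_pos: [0.5676, -0.1551, 0.1864]
tool_rot: [0.0, 0.649, 0.761, 0.0]
contact_force: [-0.0, -0.1, 0.3]
gripper_width: 0.589
```

```bash
python3 - <<'E'
from h import *
o=get_obs();print(o["t"],o["eef_pos"],o["contact_force"],o["q"][6])
im=read_camera("wrist");cal=calibration("wrist");k=(.5672,-.1547);g=(.51668,-.14235)
cv2.imwrite("pics/w10.png",im)
crop(im,cal,[(k,.017,.147,(0,0,255)),(g,.010,.140,(0,255,0))],"pics/w10c.png",180,200,280,210,2)
E
```

```text
11.75 [ 0.56762665 -0.1551041   0.18644643] [-0.02050376 -0.10624029  0.29777601] 1.9790568015406869
```

View pics/w10c.png

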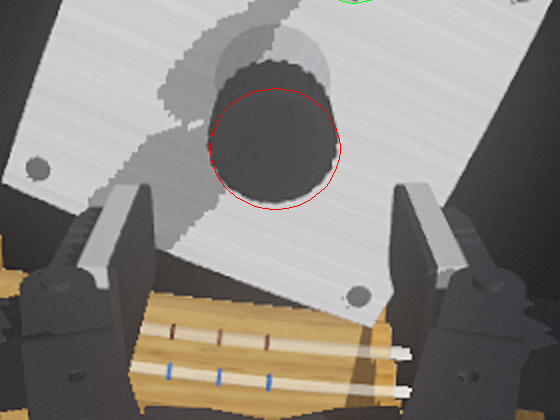

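The knob is at crop (273,133), centred between the pads. I'll descend and grip gently.

Call:
move_arm --steps '[{"fingers": 50,"translation": [-1,0,-20],"turn": 0},{"fingers": 50,"translation": [0,0,-25],"turn": 0},{"fingers": 50,"translation": [0,0,-20],"turn": 0},{"fingers": 50,"translation": [0,0,-9],"turn": 0},{"fingers": 40,"translation": [0,0,0],"turn": 0},{"fingers": 30,"translation": [0,0,0],"turn": 0},{"fingers": 28,"translation": [0,0,0],"turn": 0},{"fingers": 28,"translation": [0,0,0],"turn": 0}]' --newtons 30

```text
t: 12.8
eef_pos: [0.5667, -0.1552, 0.1123]
tool_rot: [0.0, 0.648, 0.761, 0.0]
contact_force: [-1.5, -1.1, 2.1]
gripper_width: 0.386
```

```bash
python3 - <<'E'
from h import *
o=get_obs();print(o["t"],o["eef_pos"],o["contact_force"],o["torque"],o["q"][6])
im=read_camera("wrist");cal=calibration("wrist");k=(.5662,-.1549);g=(.51668,-.14235)
cv2.imwrite("pics/w11.png",im)
cv2.imwrite("pics/s11.png",cv2.resize(read_camera("scene")[200:330,290:440],None,fx=4,fy=4,interpolation=cv2.INTER_CUBIC))
E
```

```text
12.8 [ 0.56671332 -0.15517573  0.11229736] [-1.52016816 -1.07674393  2.11888248] [-0.12983367  0.26434367 -0.09397629] 2.0011284497927098
```

View pics/w11.png

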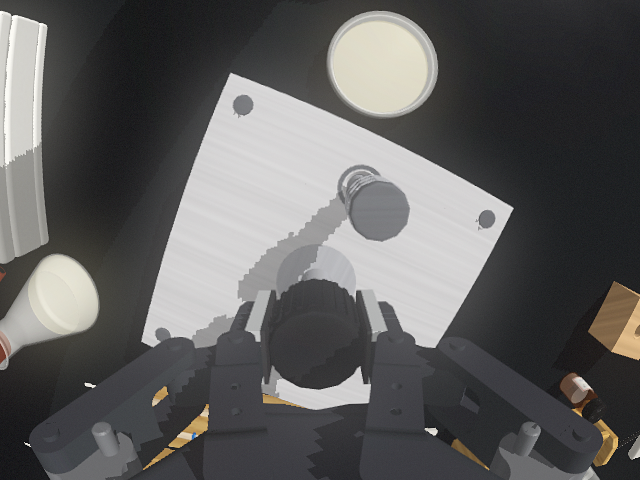

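View pics/s11.png

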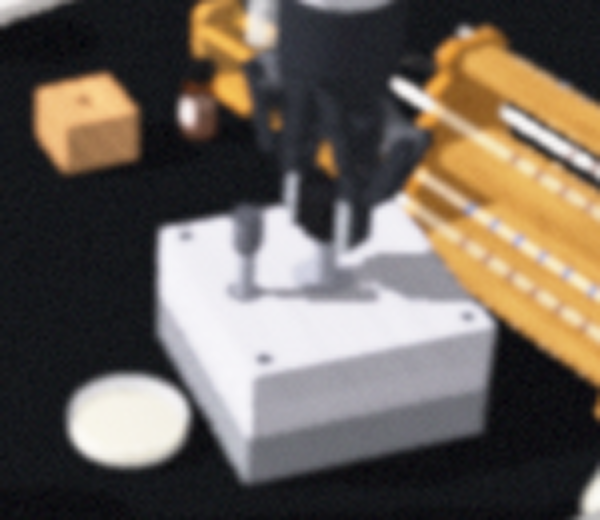

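Pin upright at wrist (375,205), knob gripped. First turn about 20° clockwise, inside the known 25° margin.

Call:
move_arm --steps '[{"fingers": 28,"translation": [0,0,0],"turn": -0.04},{"fingers": 28,"translation": [0,0,0],"turn": -0.05},{"fingers": 28,"translation": [0,0,0],"turn": -0.05},{"fingers": 28,"translation": [0,0,0],"turn": -0.05},{"fingers": 28,"translation": [0,0,0],"turn": -0.05},{"fingers": 28,"translation": [0,0,0],"turn": -0.05},{"fingers": 28,"translation": [0,0,0],"turn": -0.05},{"fingers": 28,"translation": [0,0,0],"turn": 0}]'

```text
t: 13.9
eef_pos: [0.5668, -0.1551, 0.1123]
tool_rot: [0.0, 0.768, 0.64, 0.0]
contact_force: [-2.9, -0.9, 5.7]
gripper_width: 0.387
```

```bash
cat > chk.py <<'E'
from h import *
import sys
o=get_obs();q=o["tool_rot"];print(o["t"],o["eef_pos"],o["contact_force"],"tz",o["torque"][2],"yaw",np.degrees(2*np.arctan2(q[2],q[1])))
im=read_camera("wrist");cal=calibration("wrist");g=(.51668,-.14235)
c=prw([[*g,.13]],cal)[0];x0=int(np.clip(c[0]-60,0,520));y0=int(np.clip(c[1]-60,0,360))
crop(im,cal,[(g,.010,.140,(0,0,255)),(g,.010,.120,(255,0,0))],"pics/"+sys.argv[1]+".png",x0,y0,120,120,3)
E
python3 chk.py k1
```

```text
13.9 [ 0.56675469 -0.155107    0.11228493] [-2.90795759 -0.9104124   5.67330912] tz -0.05900344007405445 yaw 79.57987149360744
```

View pics/k1.png

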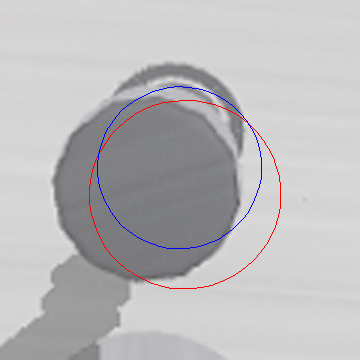

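Call:
move_arm --steps '[{"fingers": 28,"translation": [0,0,0],"turn": -0.02},{"fingers": 28,"translation": [0,0,0],"turn": -0.02},{"fingers": 28,"translation": [0,0,0],"turn": 0}]'

```text
t: 14.32
eef_pos: [0.5667, -0.1551, 0.1123]
tool_rot: [0.0, 0.781, 0.625, 0.0]
contact_force: [-1.8, -0.9, 5.4]
gripper_width: 0.383
```

```bash
cat >> chk.py <<'E'
for r in outline_of("wrist","pin")[:1]:
    ys,xs=np.nonzero(r["mask"]);print("pin mask",r["conf"],xs.min(),xs.max(),ys.min(),ys.max(),len(xs))
    u=np.r_[xs.mean(),ys.mean()]
    print("rel", np.round(u-prw([[*g,.140]],cal)[0],1), "area",len(xs))
E
python3 chk.py k2
```

```text
14.325 [ 0.56674478 -0.15508842  0.11226795] [-1.75725956 -0.87462469  5.39375506] tz -0.009180000537042626 yaw 77.31143113821393
pin mask 0.78 277 338 162 227 3180
rel [-13.8  -4.7] area 3180
```

View pics/k2.png

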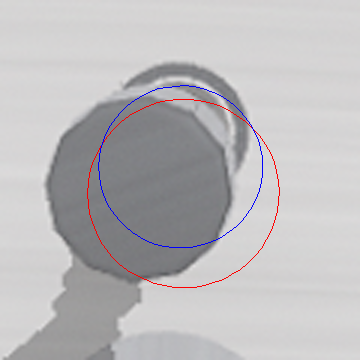

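Not dropped: the head is still full size. Continuing.

Call:
move_arm --steps '[{"fingers": 28,"translation": [0,0,0],"turn": -0.02},{"fingers": 28,"translation": [0,0,0],"turn": -0.02},{"fingers": 28,"translation": [0,0,0],"turn": 0}]'

```text
t: 14.8
eef_pos: [0.5667, -0.1551, 0.1123]
tool_rot: [0.0, 0.793, 0.609, 0.0]
contact_force: [-2.7, -0.9, 6.6]
gripper_width: 0.392
```

```bash
python3 chk.py k3
```

```text
14.8 [ 0.56674404 -0.1551203   0.11228621] [-2.66358683 -0.94149571  6.6347341 ] tz -0.049195666143041335 yaw 75.02163176607169
pin mask 0.78 269 334 162 227 3369
rel [-13.5  -4.8] area 3369
```

Call:
move_arm --steps '[{"fingers": 28,"translation": [0,0,0],"turn": -0.02},{"fingers": 28,"translation": [0,0,0],"turn": -0.02},{"fingers": 28,"translation": [0,0,0],"turn": 0}]'

```text
t: 15.28
eef_pos: [0.5668, -0.1551, 0.1123]
tool_rot: [0.0, 0.805, 0.593, 0.0]
contact_force: [-1.6, -0.4, 6.7]
gripper_width: 0.387
```

```bash
python3 chk.py k4
```

```text
15.275 [ 0.56676425 -0.1550872   0.11229146] [-1.63042919 -0.44228044  6.6624259 ] tz -0.09340547877817797 yaw 72.72751695497807
pin mask 0.96 291 344 159 214 2323
rel [  7.1 -12.6] area 2323
```

View pics/k4.png

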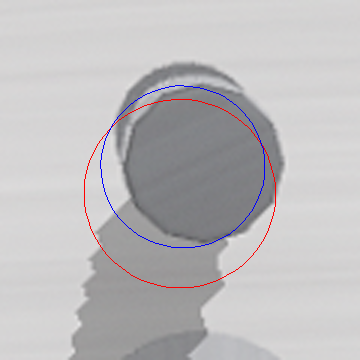

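The pin has dropped: the head shrank to the 120 mm circle and the mask area went from 3369 to 2323. It leans to +y, which fits the hole still lagging slightly, so I'll nudge about 1° to centre it.

Call:
move_arm --steps '[{"fingers": 28,"translation": [0,0,0],"turn": -0.01},{"fingers": 28,"translation": [0,0,0],"turn": -0.01},{"fingers": 28,"translation": [0,0,0],"turn": 0}]'

```text
t: 15.75
eef_pos: [0.5668, -0.1551, 0.1123]
tool_rot: [0.0, 0.811, 0.585, 0.0]
contact_force: [-2.1, -0.6, 6.1]
gripper_width: 0.389
```

```bash
python3 chk.py k5
```

```text
15.75 [ 0.56675186 -0.15509758  0.11227872] [-2.0786394  -0.6259947   6.12714121] tz 0.023241294089305975 yaw 71.58833397676304
pin mask 0.75 287 342 159 213 2381
rel [  8.1 -13.1] area 2381
```

View pics/k5.png

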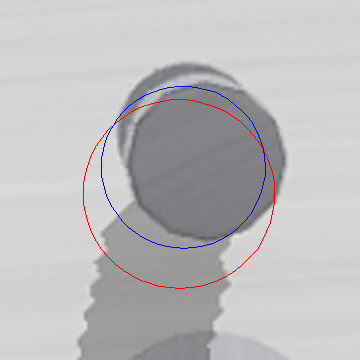

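No change, so the lean is just resting play and I stop turning here. Release the knob, rise, and go over the pin.

Call:
move_arm --steps '[{"fingers": 36,"translation": [0,0,0],"turn": 0},{"fingers": 44,"translation": [0,0,0],"turn": 0},{"fingers": 44,"translation": [0,0,0],"turn": 0},{"fingers": 44,"translation": [0,0,12],"turn": 0},{"fingers": 44,"translation": [0,0,25],"turn": 0},{"fingers": 44,"translation": [0,0,25],"turn": 0.04},{"fingers": 44,"translation": [-15,4,0],"turn": 0.04},{"fingers": 44,"translation": [-20,5,0],"turn": 0},{"fingers": 44,"translation": [-15,3.5,0],"turn": 0},{"fingers": 44,"translation": [0,0,0],"turn": 0}]'

```text
t: 17.1
eef_pos: [0.515, -0.1421, 0.1734]
tool_rot: [-0.001, 0.787, 0.617, -0.0]
contact_force: [0.8, -0.1, 1.0]
gripper_width: 0.512
```

```bash
python3 chk.py k6; python3 - <<'E'
from h import *
cv2.imwrite("pics/w12.png",read_camera("wrist"))
cv2.imwrite("pics/s12.png",cv2.resize(read_camera("scene")[200:330,290:440],None,fx=4,fy=4,interpolation=cv2.INTER_CUBIC))
E
```

```text
17.1 [ 0.51499619 -0.14209617  0.17337561] [ 0.83923895 -0.11194738  1.04781304] tz -0.036066867694591734 yaw 76.26489500667353
pin mask 0.73 304 339 240 282 1204
rel [  3.4 -19. ] area 1204
```

View pics/w12.png

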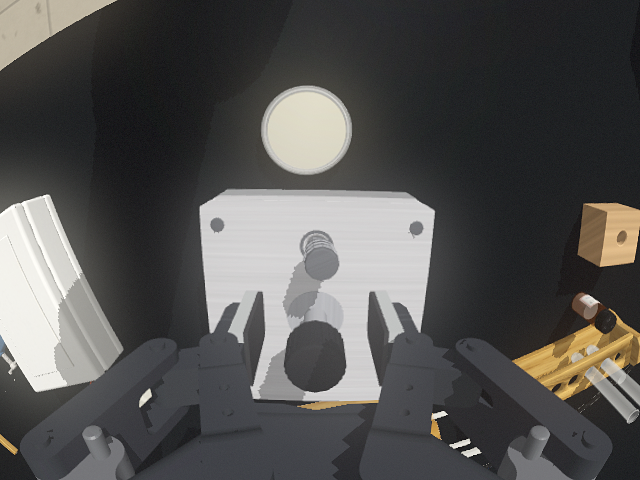

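View pics/s12.png

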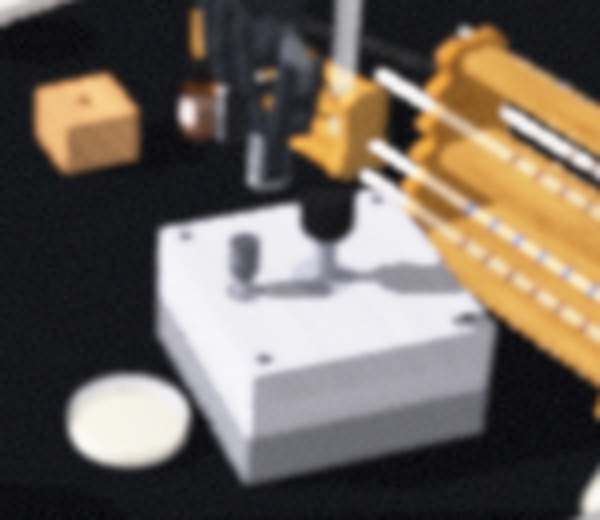

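View pics/k6.png

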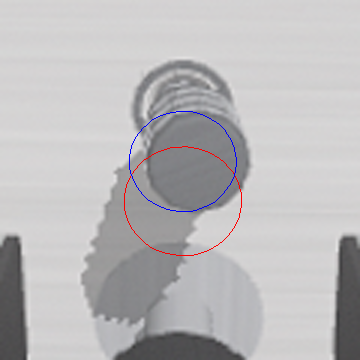

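The knob is free and the pin has dropped about 20 mm, with the head top at wrist (321,264) and a lean of about 2 mm to +y. I'll straighten it by closing the fingers loosely to 20.5 mm around the head.

Call:
move_arm --steps '[{"fingers": 44,"translation": [1.7,-0.4,-20],"turn": 0},{"fingers": 44,"translation": [0,0,-25],"turn": 0},{"fingers": 44,"translation": [0,0,-22],"turn": 0},{"fingers": 44,"translation": [0,0,-12],"turn": 0},{"fingers": 30,"translation": [0,0,0],"turn": 0},{"fingers": 24,"translation": [0,0,0],"turn": 0},{"fingers": 21,"translation": [0,0,0],"turn": 0},{"fingers": 20.5,"translation": [0,0,0],"turn": 0},{"fingers": 20.5,"translation": [0,0,0],"turn": 0}]' --newtons 20

```text
t: 18.42
eef_pos: [0.5183, -0.1428, 0.0949]
tool_rot: [0.0, 0.787, 0.617, 0.0]
contact_force: [-0.9, 0.5, -0.1]
gripper_width: 0.236
```

```bash
python3 - <<'E'
from h import *
o=get_obs();print(o["t"],o["eef_pos"],o["contact_force"],o["gripper_width"]*85.4)
im=read_camera("wrist");cal=calibration("wrist");g=(.51668,-.14235)
crop(im,cal,[(g,.010,.120,(255,0,0))],"pics/w13.png",180,230,280,210,2)
E
```

```text
18.425 [ 0.51830735 -0.14277472  0.09491994] [-0.87976524  0.48699087 -0.14698715] 20.15624280076361
```

View pics/w13.png

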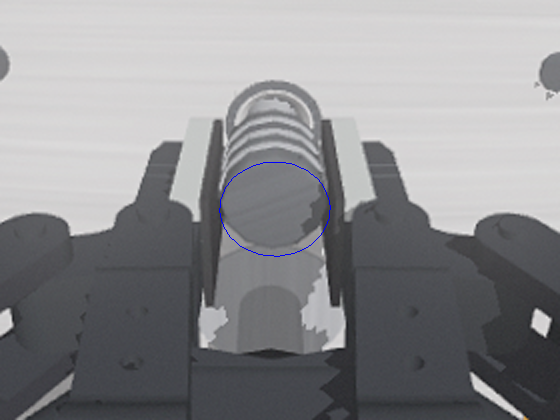

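The pin is upright within the jaws: the head at crop (273,198) is centred in the jaw direction. Open, rise, shut the fingers, and press from above.

Call:
move_arm --steps '[{"fingers": 26,"translation": [0,0,0],"turn": 0},{"fingers": 36,"translation": [0,0,0],"turn": 0},{"fingers": 36,"translation": [0,0,0],"turn": 0},{"fingers": 36,"translation": [0,0,10],"turn": 0},{"fingers": 36,"translation": [0,0,20],"turn": 0},{"fingers": 36,"translation": [-2,0,20],"turn": 0},{"fingers": 0,"translation": [0,0,0],"turn": 0},{"fingers": 0,"translation": [0,0,0],"turn": 0},{"fingers": 0,"translation": [0,0,0],"turn": 0},{"fingers": 0,"translation": [0,0,0],"turn": 0}]'

```text
t: 19.73
eef_pos: [0.5158, -0.1427, 0.144]
tool_rot: [-0.0, 0.787, 0.617, -0.0]
contact_force: [-0.5, 0.0, -0.5]
gripper_width: -0.001
```

```bash
python3 - <<'E'
from h import *
o=get_obs();print(o["t"],o["eef_pos"],o["contact_force"],o["gripper_width"]*85.4)
im=read_camera("wrist");cal=calibration("wrist");g=(.51668,-.14235)
crop(im,cal,[(g,.010,.120,(255,0,0))],"pics/w14.png",180,230,280,210,2)
E
```

```text
19.725 [ 0.5157948  -0.14274432  0.1440148 ] [-0.46915397  0.01044541 -0.52764819] -0.0806477504090478
```

View pics/w14.png

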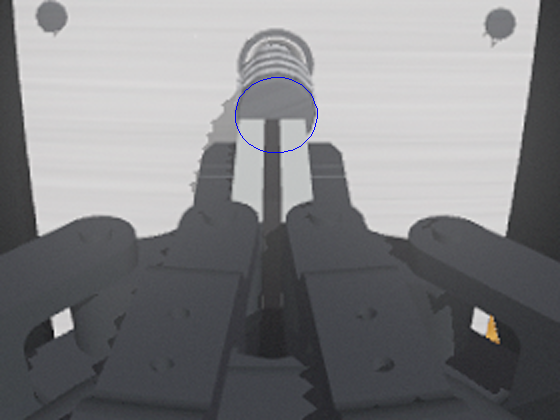

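The shut fingertips are over the head at crop (275,110). Descending gently.

Call:
move_arm --steps '[{"fingers": 0,"translation": [0,0,-10],"turn": 0},{"fingers": 0,"translation": [0,0,-8],"turn": 0},{"fingers": 0,"translation": [0,0,-4],"turn": 0},{"fingers": 0,"translation": [0,0,-1],"turn": 0},{"fingers": 0,"translation": [0,0,0],"turn": 0}]'

```text
t: 20.4
eef_pos: [0.5162, -0.1428, 0.1216]
tool_rot: [0.0, 0.787, 0.617, 0.0]
contact_force: [0.5, -0.6, -0.1]
gripper_width: 0.001
```

Call:
move_arm --steps '[{"fingers": 0,"translation": [0,0,-1],"turn": 0},{"fingers": 0,"translation": [0,0,-1],"turn": 0},{"fingers": 0,"translation": [0,0,0],"turn": 0}]'

```text
t: 20.78
eef_pos: [0.5161, -0.1428, 0.1196]
tool_rot: [-0.0, 0.787, 0.617, 0.0]
contact_force: [-0.6, 0.4, 0.4]
gripper_width: 0.0
```

Call:
move_arm --steps '[{"fingers": 0,"translation": [0,0,-1],"turn": 0},{"fingers": 0,"translation": [0,0,-1],"turn": 0},{"fingers": 0,"translation": [0,0,0],"turn": 0}]'

```text
t: 21.15
eef_pos: [0.5164, -0.1429, 0.1178]
tool_rot: [0.0, 0.787, 0.617, 0.0]
contact_force: [-0.2, -0.0, 3.4]
gripper_width: 0.004
```

Call:
move_arm --steps '[{"fingers": 0,"translation": [0,0,-1],"turn": 0},{"fingers": 0,"translation": [0,0,-1],"turn": 0},{"fingers": 0,"translation": [0,0,0],"turn": 0}]'

```text
t: 21.52
eef_pos: [0.5161, -0.1428, 0.1155]
tool_rot: [-0.0, 0.787, 0.617, -0.0]
contact_force: [0.6, -0.8, 2.7]
gripper_width: 0.003
```

Pressing at about 3 N and the pin is sinking. Continuing.

Call:
move_arm --steps '[{"fingers": 0,"translation": [0,0,-1],"turn": 0},{"fingers": 0,"translation": [0,0,-1],"turn": 0},{"fingers": 0,"translation": [0,0,-1],"turn": 0},{"fingers": 0,"translation": [0,0,0],"turn": 0}]'

```text
t: 22.02
eef_pos: [0.516, -0.1428, 0.1125]
tool_rot: [-0.0, 0.787, 0.617, -0.0]
contact_force: [0.2, -0.2, 2.0]
gripper_width: 0.002
```

Call:
move_arm --steps '[{"fingers": 0,"translation": [0,0,-1],"turn": 0},{"fingers": 0,"translation": [0,0,-1],"turn": 0},{"fingers": 0,"translation": [0,0,-1],"turn": 0},{"fingers": 0,"translation": [0,0,0],"turn": 0}]'

```text
t: 22.52
eef_pos: [0.516, -0.1428, 0.1095]
tool_rot: [-0.0, 0.787, 0.617, -0.0]
contact_force: [0.8, 0.3, 2.5]
gripper_width: 0.0
```

Call:
move_arm --steps '[{"fingers": 0,"translation": [0,0,-1],"turn": 0},{"fingers": 0,"translation": [0,0,-1],"turn": 0},{"fingers": 0,"translation": [0,0,0],"turn": 0}]'

```text
t: 22.9
eef_pos: [0.5161, -0.1428, 0.1075]
tool_rot: [-0.0, 0.787, 0.617, -0.0]
contact_force: [-0.1, 0.3, 2.7]
gripper_width: 0.003
```

Call:
move_arm --steps '[{"fingers": 0,"translation": [0,0,-0.7],"turn": 0},{"fingers": 0,"translation": [0,0,-0.5],"turn": 0},{"fingers": 0,"translation": [0,0,0],"turn": 0}]'

```text
t: 23.28
eef_pos: [0.5161, -0.1428, 0.1064]
tool_rot: [-0.0, 0.787, 0.617, -0.0]
contact_force: [-0.2, -0.2, 3.2]
gripper_width: 0.0
```

Call:
move_arm --steps '[{"fingers": 0,"translation": [0,0,-0.5],"turn": 0},{"fingers": 0,"translation": [0,0,0],"turn": 0}]'

```text
t: 23.52
eef_pos: [0.5162, -0.1428, 0.1062]
tool_rot: [0.0, 0.787, 0.617, 0.0]
contact_force: [-1.0, 0.7, 6.8]
gripper_width: 0.002
```

Call:
move_arm --steps '[{"fingers": 0,"translation": [0,0,-0.5],"turn": 0},{"fingers": 0,"translation": [0,0,0],"turn": 0}]'

```text
t: 23.78
eef_pos: [0.5162, -0.1429, 0.1061]
tool_rot: [-0.0, 0.787, 0.617, 0.0]
contact_force: [-2.2, -0.0, 10.9]
gripper_width: -0.002
```

The resistance rises sharply at 106 mm, so the pin is home. Retreat and check.

Call:
move_arm --steps '[{"fingers": 0,"translation": [0,0,3],"turn": 0},{"fingers": 0,"translation": [0,0,12],"turn": 0},{"fingers": 0,"translation": [0,0,30],"turn": 0},{"fingers": 0,"translation": [-20,0,40],"turn": 0},{"fingers": 0,"translation": [-20,0,20],"turn": 0},{"fingers": 0,"translation": [0,0,0],"turn": 0}]'

```text
t: 24.52
eef_pos: [0.476, -0.1431, 0.2121]
tool_rot: [0.001, 0.787, 0.617, 0.001]
contact_force: [0.7, 0.6, 0.1]
gripper_width: 0.002
```

```bash
python3 - <<'E'
from h import *
o=get_obs();print(o["t"],o["eef_pos"],o["contact_force"])
im=read_camera("wrist");cal=calibration("wrist");g=(.51668,-.14235)
crop(im,cal,[(g,.010,.106,(0,0,255)),(g,.011,.082,(255,0,0))],"pics/w15.png",220,200,200,150,4)
cv2.imwrite("pics/s15.png",cv2.resize(read_camera("scene")[200:330,290:440],None,fx=4,fy=4,interpolation=cv2.INTER_CUBIC))
E
```

```text
24.525 [ 0.47598486 -0.14309398  0.21211901] [0.68134308 0.57094497 0.0820173 ]
```

View pics/w15.png

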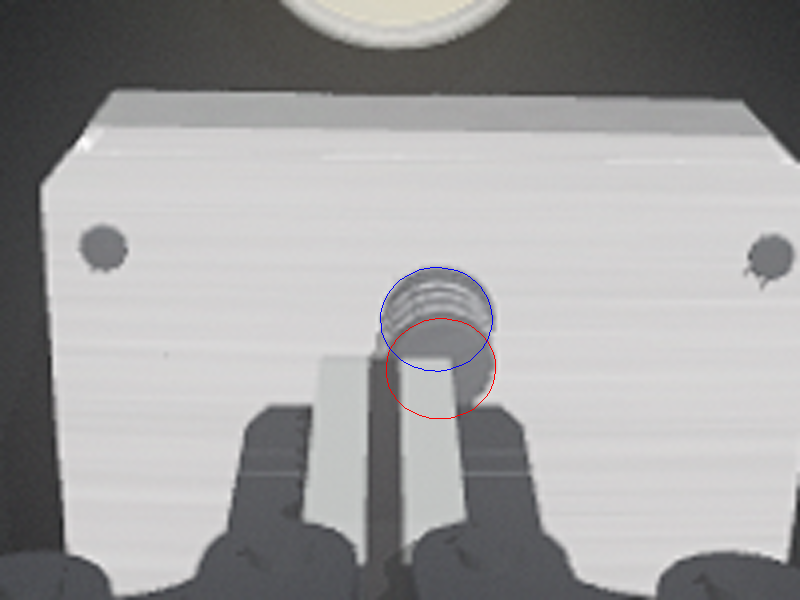

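View pics/s15.png

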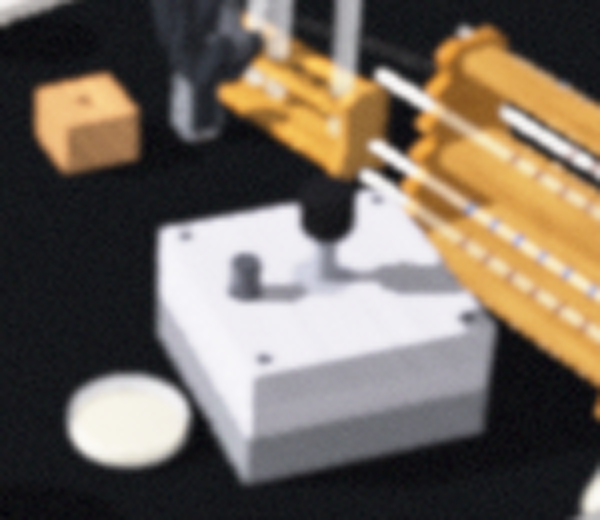

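The pin head sits on the cover: it matches the 106 mm circle in the wrist view and stands flush in the scene view at (245,275). The robot is clear.

```bash
python3 -c "
from station import *
hand_in();print(get_obs()['t'])"
```

```text
the job is handed in; nothing more can be done
the job is handed in; nothing more can be done
```

The indexing head is locked: the pin is pressed home on the cover, and I handed the job in at about 24.6 s of the 69 s allowed. The hand-in reports no verdict.

- **Placing:** I took the pin from its stand, lined its tip up with the guide hole in the wrist images, lowered it to the bushing and let go. Its head top matched 140 mm.
- **Turning:** I turned the knob clockwise about 26° until the pin dropped, and its head top then matched about 120 mm. I went about 1° further in case the hole was still lagging, but the pin's slight lean did not change, so I stopped there and let go of the knob.
- **Pressing:** I straightened the leaning pin lightly with the fingers, then pressed from above with them shut. It took about 2–3.5 N on the way down, less than the 5 N given. The resistance rose sharply at 106 mm and I stopped at about 11 N.
- **Last checks:** The wrist and scene pictures show the head flush on the cover, and the robot was clear of everything. I did not measure the bystanders again; none of the moves came near enough to touch one.

The calibrated hole position shifted by 1–2 mm between views, so I used the offset between tip and hole within one image instead. No check failed.

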